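Nest the pastry cutters in their trays

ROBOT

A 7-joint arm with a two-finger parallel gripper is mounted at the origin on the work surface. World frame = base frame: x ahead of the robot, y to its left, z up, the work surface at z = 0. Lengths are in mm, angles in rad, forces in N, time in s.
With the tool pointing down it reaches from about 425 to 875 mm from the base axis. Payload 8.4 kg.
Tool frame: the origin (TCP) lies at the very end of the fingers, on their centre line; the grasp point (between the pads) lies 19 mm behind it; z points along the fingers, y is the line along which they close (so a half turn about z gives the same grasp; the last joint's range is limited). The gripper opens to 87 mm and grips with 3 to 60 N. Pads are 19 mm wide; open, the fingers measure 117 mm over their backs; the gripper's body (75 mm by 190 mm) begins 51 mm behind the grasp point.
Start: joints at [-0.099, 0.333, 0.04, 1.465, -0.013, 1.343, -0.059], TCP at [649.972, -0.012, 222.546] pointing down, gripper open.
Joint ranges: [-2.58, 2.58], [-0.38, 2.09], [-1.3, 1.39], [0.25, 2.4], [-1.5, 4.64], [0.08, 2.09], [-2.65, 2.65]. Speed limits (rad/s): [2.22, 2.22, 2.79, 2.79, 3.14, 3.14, 3.14].

INTERFACE

Orientations are given as a rotation vector (axis times angle).
In Python, from bench import manip gives the robot as it stands. The module is installed in compiled form; this text tells all that it offers.
- The arm moves only by the tool servo_tool, never from a script. Its argument "moves" is a list of rows, each an object of numbers: "grip": the opening, from -1 (shut) to 1 (fully open), so that 0 is half open; "tx", "ty", "tz": the shift along the tool's x, y, z in mm; "ax", "ay", "az": the turn, a rotation vector about the tool's x, y, z in degrees. In form: [{"grip": .., "tx": .., "ty": .., "tz": .., "ax": .., "ay": .., "az": ..}, ...]. A call has 1 to 8 rows; each row is the pose to reach, as a shift and turn from the pose commanded when the call began, along the tool's axes at that moment; what a row does not reach only later rows make up. A row lasts 1/8 s, in which the tool goes at most 62.5 mm and 10.7 degrees, less where a joint would pass 70% of its speed; a pose out of reach is approached as far as the arm can. A call with a gripper value outside its range is refused whole. The fingers move at their own pace and stop on an object; "newtons" is the grip in N (left out, the last holds). Time passes only in rows, so rows that repeat a pose let the fingers close. It gives the time, the measured TCP pose, the force, the opening and the grip force at its end, in the units of the state.
- manip.state(): the state, without advancing time (a new reading comes with each control period).
- manip.grab_frame(name): name is "scene" or "side" or "wrist"; returns the picture (420x560x3 uint8, red, green, blue); there is no depth.
- manip.camera_params(name): a dict with "intrinsics" (3x3 intrinsics, pixels), "distortion" ([k1, k2, p1, p2, k3] as OpenCV has them; the pictures are not rectified), "R" (3x3) and "t" (3): a world point X has camera coordinates R X + t. Camera axes: x right, y down, z forward; pixel columns grow to the right and rows downward; lengths in mm; the calibration is good to about 2 mm. A picture is of the moment at which its call begins: read the wrist's pose just before it. camera_params takes no time and is no camera call; for the wrist camera it gives the pose at the moment of the call.
- manip.sign_off(): hands the job in; it is judged then, once.
Trained networks look in the newest picture that a camera, given by its name, has taken for a name from the list of things; names that differ only in an ending like _2 or _b are one class to them, and where a whole thing is asked for, a point or a joint stands for the part that bears it (a point fixed in the world has none). Each returns a list of dicts, best first, with "score" (0 to 1); they miss things now and then, are a little off and sometimes report something else, mostly with a low value. They report only what shows in the picture. A call takes as long as a camera call. They do not tell look-alikes from the thing itself.
- manip.cut_out(camera, target): "mask" (420x560 bool, what is visible of it).
- manip.tip_of(camera, target): "point" ([x, y, z] in mm, in world coordinates, good to about 4 mm: a listed point, or the origin of a listed thing).
The state is a dict: "time_s": time; "joint_positions": joint angles; "joint_velocities": joint speeds; "tau": joint torques, N m; "ee_pos": TCP position; "eef_rot": TCP orientation; "force": force on the tool from outside, world axes, zero at the start; "torque": the same for the moment, N m; "grip_width": finger opening in mm; "grip_force": force on a finger pad.
Only numpy, scipy, OpenCV 4.12 (cv2) and the standard library are available. Lean on these libraries where they do the work, as an engineer would, in place of code of your own. Each camera call takes 0.05 s, during which the arm holds its last target. There are 200 camera calls.

TASK

Put the pastry cutters away, nested one around the other and standing flat on the floors of their shallow white trays: first the three round ones in the round tray, smallest first, then medium, then large; then the two square ones in the square tray, small then large, their sides lined up with the tray's. Centre each cutter in its tray, keep it the same way up, and set it down rather than dropping it. Leave the jar, the ramekin and the kitchen timer where they stand.

Things in the scene. Friction and masses are not known exactly. Their poses are not given: they have to be found in the camera images.
- round_small: the smallest of three plain stainless round pastry cutters: an open upright ring, outside diameter 28 mm (1 mm more at the thin rolled lip on top), wall 3 mm, inside diameter 22 mm, 40 mm high, open at top and bottom; origin at the centre of its lower edge, z up along its axis; loose, stands on the counter at the start
- round_medium: the middle one of three plain stainless round pastry cutters: an open upright ring, outside diameter 46 mm (1 mm more at the thin rolled lip on top), wall 3 mm, inside diameter 40 mm, 40 mm high, open at top and bottom; origin at the centre of its lower edge, z up along its axis; loose, stands on the counter at the start
- round_large: the largest of three plain stainless round pastry cutters: an open upright ring, outside diameter 64 mm (1 mm more at the thin rolled lip on top), wall 3 mm, inside diameter 58 mm, 40 mm high, open at top and bottom; origin at the centre of its lower edge, z up along its axis; loose, stands on the counter at the start
- square_small: the smaller of two plain stainless square pastry cutters: an open upright square frame, outside 34 x 34 mm, wall 3 mm, inside 28 mm, 40 mm high, open at top and bottom; origin at the centre of its lower edge, x and y square to its sides, z up; loose, stands on the counter at the start, turned up to 43 degrees
- square_large: the larger of two plain stainless square pastry cutters: an open upright square frame, outside 60 x 60 mm, wall 3 mm, inside 54 mm, 40 mm high, open at top and bottom; origin at the centre of its lower edge, x and y square to its sides, z up; loose, stands on the counter at the start, turned up to 43 degrees
- round_tray: round white plastic tray, 94 mm across and 8 mm high, fixed to the counter; its floor is 4 mm above the counter and 88 mm across, inside a 4 mm high, 3 mm wide rim; origin at the centre of its underside on the counter (z = 0), z up
- square_tray: square white plastic tray, 88 x 88 mm and 8 mm high, fixed to the counter; its floor is 4 mm above the counter and 82 x 82 mm, inside a 4 mm high, 3 mm wide rim; origin at the centre of its underside on the counter (z = 0), x and y square to its sides, turned up to 29 degrees, z up
- jar: closed glass jar with a steel cap, 52 mm across, 75 mm high, loose, a bystander; origin at the centre of its underside
- ramekin: white ceramic ramekin, 68 mm across the rim, 45 mm high, loose, a bystander; origin at the centre of its underside
- timer: round black kitchen timer with a white bar grip on top, 52 mm across, 42 mm high, loose, a bystander; origin at the centre of its underside
There are look-alikes about, which are no part of the job. Leave any turquoise or yellow look-alike of the round_medium alone.

How it is judged:
By the outcome, as a careful person would: the job done as asked, in the order asked, and still so for the second after the job is handed in, with the robot touching nothing.
It also fails if it takes over 128 s, if anything falls off the work surface, if the arm or the gripper's body presses on something with over 40 N, if the wrist force passes 120 N, or if a joint passes its speed limit or range.

## Working session

There is one attempt and no reset: what is moved stays moved. The work goes in short steps, Python scripts to look and compute and a tool call to move; the robot and the scene stay as the last step left them, time stands still between calls to the robot, and variables do not carry over. Pictures are saved under pics/ and viewed, at most 14 in all, crops included, and the job is handed in when it is done.

Besides the shell and the picture viewer there is one more tool, called after ">>>" by a JSON object that holds its "fn" and its "kwargs". servo_tool: Moves the arm, as the interface text tells. Its arguments: {"type":"object","properties":{"moves":{"type":"array"},"newtons":{"type":"number"}},"required":["moves"]}

```bash
mkdir -p pics; python3 - <<'E'
from bench import manip
import cv2,numpy as np
s=manip.state();print({k:np.round(v,3) for k,v in s.items() if k in('time_s','ee_pos','eef_rot','grip_width')})
ims=[]
for c in('scene','side','wrist'):
    im=manip.grab_frame(c);cv2.imwrite(f'pics/{c}0.png',im[:,:,::-1])
    p=manip.camera_params(c);print(c,np.round(-p['R'].T@p['t']),np.round(p['R'],2).tolist(),np.round(p['intrinsics'],0).tolist(),p['distortion'])
    for n in['round_small','round_medium','round_large','square_small','square_large','round_tray','square_tray','jar','ramekin','timer']:
        for d in manip.tip_of(c,n):
            print(c,n,round(d['score'],2),np.round(d['point'],1))
E
```

```text
{'time_s': np.float64(0.0), 'ee_pos': array([ 6.49540e+02, -2.20000e-02,  2.21667e+02]), 'eef_rot': array([-2.221e+00, -2.221e+00,  2.000e-03]), 'grip_width': np.float64(87.191)}
scene [1141. -535.  608.] [[0.65, 0.76, -0.01], [0.44, -0.39, -0.81], [-0.62, 0.53, -0.59]] [[498.0, 0.0, 267.0], [0.0, 498.0, 215.0], [0.0, 0.0, 1.0]] [-0.1435173  0.         0.         0.         0.       ]
scene round_small 0.79 [652.6 -16.3   0.7]
scene round_medium 0.97 [531.  208.1   0.8]
scene round_medium 0.93 [350.3 121.4  -2.9]
scene round_medium 0.83 [4.286e+02 3.170e+01 1.000e-01]
scene round_medium 0.74 [453.5 132.7   2.3]
scene round_medium 0.65 [ 3.791e+02 -3.124e+02 -1.000e-01]
scene round_large 0.97 [ 373.5 -314.3    0. ]
scene round_large 0.47 [622.1 179.2   2.6]
scene square_small 0.74 [373.1 264.2  -2. ]
scene square_large 0.57 [546.  309.9  -1.5]
scene round_tray 0.79 [ 472.5 -143.5    4.6]
scene round_tray 0.39 [ 374.2 -312.1    2.6]
scene square_tray 0.81 [ 552.1 -342.2   -0.6]
scene jar 0.82 [621.3 180.3   1.5]
scene ramekin 0.82 [ 6.361e+02 -1.724e+02  5.000e-01]
scene timer 0.78 [54
[... 818 characters left out ...]
 -347.3    2.7]
side square_tray 0.25 [376.6 271.    3.7]
side jar 0.93 [623.7 181.5  -1.6]
side ramekin 0.58 [ 635.4 -173.6   -0.9]
side timer 0.74 [ 5.456e+02 -9.300e+00 -1.000e-01]
wrist [651.  77. 385.] [[1.0, -0.0, -0.0], [-0.0, -0.96, 0.27], [-0.0, -0.27, -0.96]] [[352.0, 0.0, 274.0], [0.0, 352.0, 210.0], [0.0, 0.0, 1.0]] [-0.06998891  0.          0.          0.          0.        ]
wrist round_small 0.94 [658.3 -18.6  -2.1]
wrist round_medium 0.8 [423.9  41.6   0.7]
wrist round_medium 0.71 [458.9 137.4   5.4]
wrist square_small 0.28 [659.4 -16.5  -2.5]
wrist round_tray 0.8 [ 470.7 -142.2    5. ]
wrist ramekin 0.55 [ 6.417e+02 -1.752e+02  6.000e-01]
wrist timer 0.79 [543.4  -6.9   4.5]
```

View pics/scene0.png

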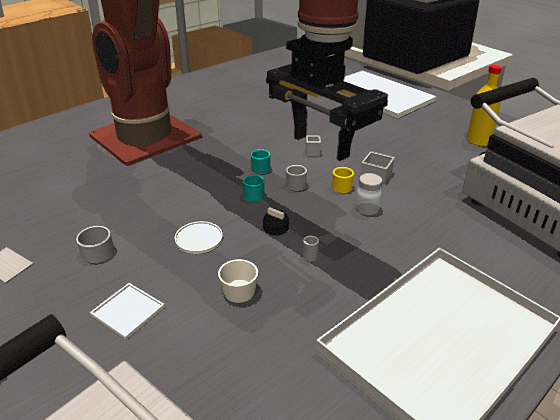

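View pics/side0.png

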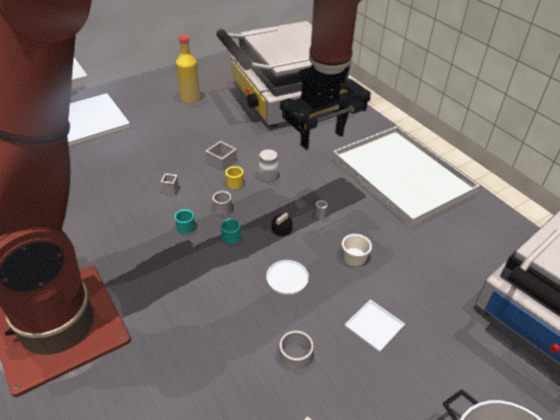

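The scene view shows these candidates for round_medium:
- steel ring at (297,178), which is plain stainless and so the one I choose
- turquoise rings at (261,161) and (254,188), look-alikes
- yellow ring at (343,180), a look-alike

The rest appear once each in the scene view: round_small (311,248), round_large (95,245), square_small (313,146), square_large (377,166), round_tray (199,237) and square_tray (127,310). The side view agrees.

```bash
cat >h.py <<'E'
from bench import manip
import cv2,numpy as np
from scipy.optimize import least_squares
from scipy.spatial.transform import Rotation as Rn
SH=dict(round_small=('r',28.6,40),round_medium=('r',46.6,40),round_large=('r',64.6,40),square_small=('s',34,40),square_large=('s',60,40),round_tray=('r',94,8),square_tray=('s',88,8))
def pts(n,x,y,a,z0=0):
    k,d,h=SH[n]
    if k=='r':
        t=np.linspace(0,2*np.pi,72,endpoint=False);p=np.c_[np.cos(t),np.sin(t)]*d/2
    else:
        t=a+np.pi/4+np.arange(4)*np.pi/2;p=np.c_[np.cos(t),np.sin(t)]*d/2**.5
    p=p+[x,y]
    return np.vstack([np.c_[p,np.full(len(p),z)] for z in(z0,z0+h)])
def proj(P,cp):
    return cv2.projectPoints(np.float64(P),cv2.Rodrigues(cp['R'])[0],np.float64(cp['t']),cp['intrinsics'],np.float64(cp['distortion']))[0][:,0]
def mask(cam,n,xy,cp,z=20):
    best=None
    c=proj([[xy[0],xy[1],z]],cp)[0]
    for d in manip.cut_out(cam,n):
        ys,xs=np.nonzero(d['mask'])
        if len(xs)<20: continue
        e=np.hypot(xs.mean()-c[0],ys.mean()-c[1])
        if e<35 and (best is None or e<best[0]): best=(e,d['mask'],d['score'])
    return best
def fit(n,obs,x0,z0=0):
    """obs: list of (mask,cp); fits x,y,(yaw)"""
    H=[]
    for m,cp in obs:
        cs,_=cv2.findContours(m.astype(np.uint8),cv2.RETR_EXTERNAL,cv2.CHAIN_APPROX_NONE)
        c=max(cs,key=cv2.contourArea);h=cv2.convexHull(c)[:,0].astype(float)
        q=np.vstack([h,h[:1]]);s=np.r_[0,np.cumsum(np.hypot(*np.diff(q,axis=0).T))]
        u=np.linspace(0,s[-1],80,endpoint=False)
        H.append((np.c_[np.interp(u,s,q[:,0]),np.interp(u,s,q[:,1])],cp))
    sq=SH[n][0]=='s'
    def res(v):
        r=[]
        P=pts(n,v[0],v[1],v[2] if sq else 0,z0)
        for h,cp in H:
            poly=cv2.convexHull(np.float32(proj(P,cp)))
            r+=[cv2.pointPolygonTest(poly,(float(a),float(b)),True)-.5 for a,b in h]
        return np.array(r)
    best=None
    for a in(np.radians([-30,0,30]) if sq else [0]):
        s=least_squares(res,[x0[0],x0[1],a][:3 if sq else 2],loss='soft_l1',diff_step=1e-3)
        if best is None or s.cost<best.cost: best=s
    r=np.abs(res(best.x)).mean();v=best.x
    a=(np.degrees(v[2])+45)%90-45 if sq else 0
    return np.round([v[0],v[1],a,r],2)
def look(cam,n,xy,z0=0,new=True,cp=None):
    cp=cp or manip.camera_params(cam)
    if new: manip.grab_frame(cam)
    b=mask(cam,n,xy,cp,z0+SH[n][2]/2)
    if b is None: print(cam,n,'none');return None
    print(cam,n,'x,y,yaw,res',fit(n,[(b[1],cp)],xy,z0),'score',round(b[2],2))
    return b[1],cp
def tool():
    s=manip.state();R=Rn.from_rotvec(s['eef_rot']).as_matrix()
    print('t',round(s['time_s'],2),'tcp',np.round(s['ee_pos'],1),'yaw of tool y',round(np.degrees(np.arctan2(R[1,1],R[0,1])),2),'w',round(s['grip_width'],1),'gf',round(s['grip_force'],1),'F',np.round(s['force'],1))
    return np.array(s['ee_pos']),R
E
python3 - <<'E'
from h import *
X=dict(round_small=(651,-17),round_medium=(456,135),round_large=(374,-315),square_small=(375,268),square_large=(546,306),round_tray=(470,-143),square_tray=(553,-345))
for n,xy in X.items():
    o=[o for c in('scene','side') if (o:=look(c,n,xy,new=False))]
    if o: print('  both',n,fit(n,o,xy))
    if n in('round_small','round_tray'): look('wrist',n,xy,new=False)
im=cv2.imread('pics/scene0.png')[120:330,70:400]
cv2.imwrite('pics/crop1.png',cv2.resize(im,None,fx=2.4,fy=2.4,interpolation=2))
E
```

```text
scene round_small x,y,yaw,res [653.   -15.19   0.     0.75] score 0.69
side round_small x,y,yaw,res [ 6.540e+02 -1.969e+01  0.000e+00  4.900e-01] score 0.65
  both round_small [ 6.5498e+02 -1.7710e+01  0.0000e+00  6.4000e-01]
wrist round_small x,y,yaw,res [ 6.5462e+02 -1.7360e+01  0.0000e+00  4.5000e-01] score 0.62
scene round_medium x,y,yaw,res [4.5392e+02 1.3601e+02 0.0000e+00 2.1000e-01] score 0.59
side round_medium x,y,yaw,res [4.5468e+02 1.3098e+02 0.0000e+00 3.3000e-01] score 0.66
  both round_medium [455.44 133.71   0.     0.49]
scene round_large x,y,yaw,res [ 3.7257e+02 -3.1457e+02  0.0000e+00  3.3000e-01] score 0.86
side round_large x,y,yaw,res [ 3.7606e+02 -3.1582e+02  0.0000e+00  2.5000e-01] score 0.6
  both round_large [ 375.35 -315.52    0.      0.48]
scene square_small x,y,yaw,res [ 3.7209e+02  2.7185e+02 -4.1620e+01  2.6000e-01] score 0.79
side square_small x,y,yaw,res [372.76 265.43  43.93   0.41] score 0.6
  both square_small [374.13 269.21  39.71   0.51]
scene square_large x,y,yaw,res [5.4431e+02 3.1191e+02 1.8020e+01 4.6000e-01] score 0.87
side square_large x,y,yaw,res [545.45 304.37  20.34   0.57] score 0.79
  both square_large [546.17 307.98  18.88   0.66]
scene round_tray x,y,yaw,res [ 4.6946e+02 -1.4151e+02  0.0000e+00  1.7000e-01] score 0.71
side round_tray x,y,yaw,res [ 4.7010e+02 -1.4509e+02  0.0000e+00  2.5000e-01] score 0.61
  both round_tray [ 470.02 -143.18    0.      0.49]
wrist round_tray x,y,yaw,res [ 477.63 -146.62    0.      7.56] score 0.89
scene square_tray x,y,yaw,res [ 5.5272e+02 -3.4297e+02  1.3960e+01  4.6000e-01] score 0.91
side square_tray x,y,yaw,res [ 5.537e+02 -3.458e+02  1.482e+01  2.800e-01] score 0.72
  both square_tray [ 553.14 -344.19   14.38    0.59]
```

View pics/crop1.png

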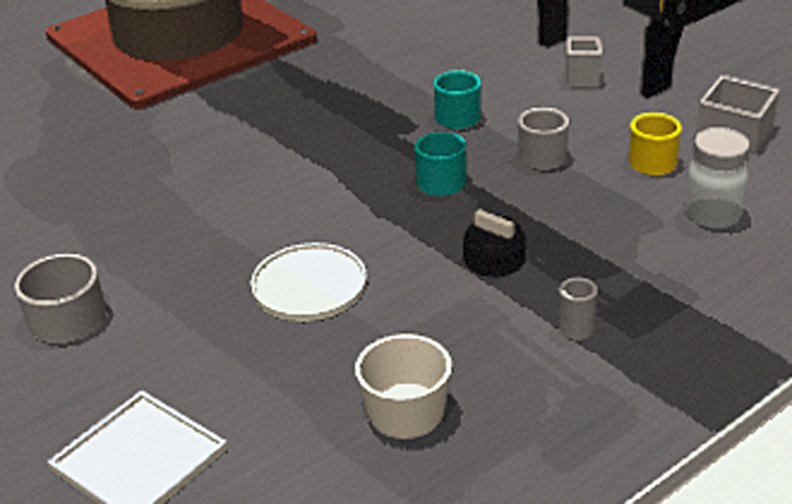

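The crop confirms a plain steel ring at scene (297,178), beside two turquoise rings and one yellow. The steel round_small stands alone at scene (311,248). I start with round_small.

>>> {"fn": "servo_tool", "kwargs": {"moves": [{"grip": 1, "tx": -9, "ty": 2.5, "tz": 50}, {"grip": 0.3, "tx": -17.4, "ty": 5, "tz": 100}, {"grip": 0.3, "tx": -17.4, "ty": 5, "tz": 140}, {"grip": 0.3, "tx": -17.4, "ty": 5, "tz": 140}], "newtons": 10}}

```text
schema error: expected keys grip, tx, ty, tz, ax, ay, az
```

```bash
python3 - <<'E'
from h import *
tool();look('wrist','round_small',(654.6,-17.4))
cv2.imwrite('pics/w1.png',manip.grab_frame('wrist')[:,:,::-1])
E
```

```text
t 2.45 tcp [650.   -0.  222.5] yaw of tool y -0.0 w 87.0 gf 0.0 F [-1.   0.2 -0.6]
wrist round_small x,y,yaw,res [ 6.5456e+02 -1.7140e+01  0.0000e+00  2.9000e-01] score 0.66
```

View pics/w1.png

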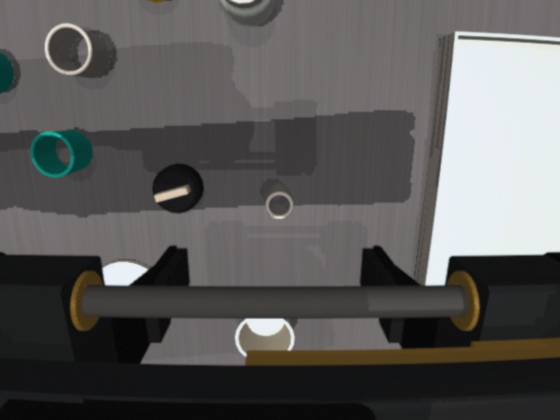

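The wrist view shows round_small at (279,204), with the finger tips at about (180,255) and (370,255). The servo call needs all its keys, so I resend it.

>>> {"fn": "servo_tool", "kwargs": {"moves": [{"grip": 0.3, "tx": -9, "ty": 2.5, "tz": 50, "ax": 0, "ay": 0, "az": 0}, {"grip": 0.3, "tx": -17.3, "ty": 4.8, "tz": 100, "ax": 0, "ay": 0, "az": 0}, {"grip": 0.3, "tx": -17.3, "ty": 4.8, "tz": 140, "ax": 0, "ay": 0, "az": 0}, {"grip": 0.3, "tx": -17.3, "ty": 4.8, "tz": 140, "ax": 0, "ay": 0, "az": 0}], "newtons": 10}}

```text
time_s: 3.1
ee_pos: [652.3, -17.4, 79.3]
eef_rot: [-2.218, -2.218, 0.007]
force: [-0.2, -0.2, 0.8]
grip_width: 59.2
grip_force: 0.0
```

```bash
python3 - <<'E'
from h import *
tool();look('wrist','round_small',(654.6,-17.4))
cv2.imwrite('pics/w2.png',manip.grab_frame('wrist')[:,:,::-1])
E
```

```text
t 3.1 tcp [652.3 -17.4  79.3] yaw of tool y -0.0 w 59.2 gf 0.0 F [-0.2 -0.2  0.8]
wrist round_small x,y,yaw,res [ 6.5468e+02 -1.7360e+01  0.0000e+00  4.3000e-01] score 0.81
```

View pics/w2.png

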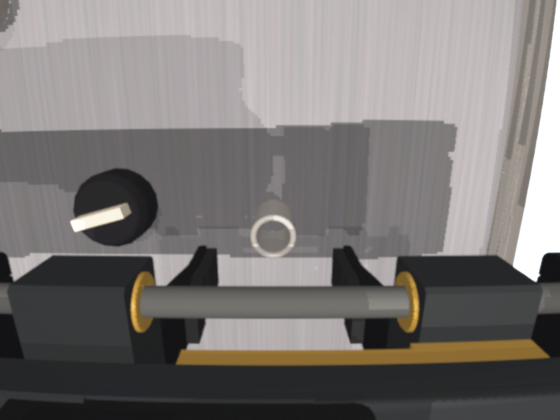

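Ring at (273,236), centred between the finger tips. I descend to TCP z≈12 and close.

>>> {"fn": "servo_tool", "kwargs": {"moves": [{"grip": 0.3, "tx": 0, "ty": 0, "tz": 40, "ax": 0, "ay": 0, "az": 0}, {"grip": 0.3, "tx": 0, "ty": 0, "tz": 62, "ax": 0, "ay": 0, "az": 0}, {"grip": 0.3, "tx": 0, "ty": 0, "tz": 70, "ax": 0, "ay": 0, "az": 0}, {"grip": 0.3, "tx": 0, "ty": 0, "tz": 70, "ax": 0, "ay": 0, "az": 0}, {"grip": 0.3, "tx": 0, "ty": 0, "tz": 70, "ax": 0, "ay": 0, "az": 0}], "newtons": 10}}

```text
time_s: 3.88
ee_pos: [655.9, -17.3, 14.3]
eef_rot: [2.22, 2.22, 0.003]
force: [0.2, 0.7, -1.1]
grip_width: 56.7
grip_force: 0.0
```

>>> {"fn": "servo_tool", "kwargs": {"moves": [{"grip": -0.5, "tx": 0, "ty": 0, "tz": 0, "ax": 0, "ay": 0, "az": 0}, {"grip": -0.5, "tx": 0, "ty": 0, "tz": 0, "ax": 0, "ay": 0, "az": 0}, {"grip": -0.5, "tx": 0, "ty": 0, "tz": 0, "ax": 0, "ay": 0, "az": 0}, {"grip": -0.5, "tx": 0, "ty": 0, "tz": 0, "ax": 0, "ay": 0, "az": 0}, {"grip": -0.5, "tx": 0, "ty": 0, "tz": 0, "ax": 0, "ay": 0, "az": 0}], "newtons": 10}}

```text
time_s: 4.5
ee_pos: [654.8, -17.3, 12.6]
eef_rot: [-2.221, -2.221, 0.0]
force: [-0.3, 0.5, 1.3]
grip_width: 27.3
grip_force: 10.0
```

>>> {"fn": "servo_tool", "kwargs": {"moves": [{"grip": -0.5, "tx": 0, "ty": 0, "tz": -30, "ax": 0, "ay": 0, "az": 0}, {"grip": -0.5, "tx": 0, "ty": 0, "tz": -80, "ax": 0, "ay": 0, "az": 0}, {"grip": -0.5, "tx": -35, "ty": -40, "tz": -100, "ax": 0, "ay": 0, "az": 0}, {"grip": -0.5, "tx": -75, "ty": -80, "tz": -100, "ax": 0, "ay": 0, "az": 0}, {"grip": -0.5, "tx": -115, "ty": -120, "tz": -100, "ax": 0, "ay": 0, "az": 0}, {"grip": -0.5, "tx": -150, "ty": -155, "tz": -100, "ax": 0, "ay": 0, "az": 0}, {"grip": -0.5, "tx": -177.7, "ty": -184.8, "tz": -100, "ax": 0, "ay": 0, "az": 0}, {"grip": -0.5, "tx": -177.7, "ty": -184.8, "tz": -100, "ax": 0, "ay": 0, "az": 0}], "newtons": 10}}

```text
time_s: 5.5
ee_pos: [467.7, -197.6, 112.8]
eef_rot: [2.227, 2.216, -0.001]
force: [0.2, 0.4, -0.8]
grip_width: 27.2
grip_force: 10.0
```

>>> {"fn": "servo_tool", "kwargs": {"moves": [{"grip": -0.5, "tx": 0, "ty": 0, "tz": 0, "ax": 0, "ay": 0, "az": 0}, {"grip": -0.5, "tx": 0, "ty": 0, "tz": 0, "ax": 0, "ay": 0, "az": 0}], "newtons": 10}}

```text
time_s: 5.75
ee_pos: [470.8, -193.9, 112.5]
eef_rot: [-2.219, -2.224, -0.0]
force: [0.0, 0.5, -1.1]
grip_width: 27.5
grip_force: 10.0
```

```bash
python3 - <<'E'
from h import *
p,R=tool();look('wrist','round_tray',(470,-143));look('wrist','round_small',p,z0=p[2]-12.5,new=False)
E
```

```text
t 5.75 tcp [ 470.8 -193.9  112.5] yaw of tool y 0.11 w 27.5 gf 10.0 F [ 0.   0.5 -1.1]
wrist round_tray x,y,yaw,res [ 4.7112e+02 -1.4128e+02  0.0000e+00  2.7000e-01] score 0.67
wrist round_small x,y,yaw,res [ 470.8  -194.87    0.      5.2 ] score 0.73
```

```bash
python3 - <<'E'
from h import *
p,R=tool();look('wrist','round_tray',(470,-143))
cv2.imwrite('pics/w3.png',manip.grab_frame('wrist')[:,:,::-1])
E
```

```text
t 5.9 tcp [ 470.5 -194.3  112.4] yaw of tool y 0.08 w 27.6 gf 10.0 F [-0.3  0.3 -1.1]
wrist round_tray none
```

View pics/w3.png

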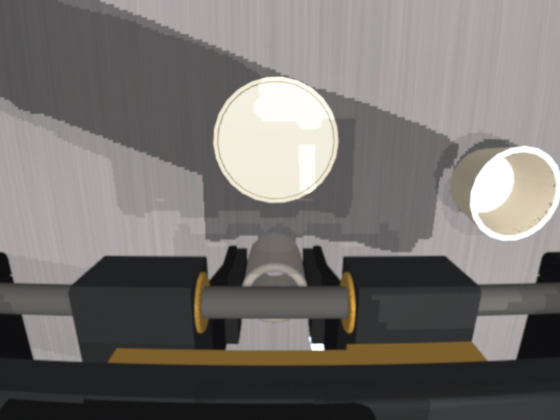

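The tray is at (276,140) and the held ring at (275,260), partly behind the bar. I measure the tray again by brightness threshold.

```bash
cat >>h.py <<'E'
def white(cam,n,xy,thr=170):
    cp=manip.camera_params(cam);g=manip.grab_frame(cam).min(axis=2)
    m=(g>thr).astype(np.uint8);_,lab=cv2.connectedComponents(m)
    u,v=proj([[*xy,4]],cp)[0].round().astype(int)
    k=lab[v,u];mk=lab==k
    print('white',cam,n,fit(n,[(mk,cp)],xy) if k else 'none');return mk,cp
E
python3 - <<'E'
from h import *
p,R=tool();
for t in(150,170,190): white('wrist','round_tray',(470,-143),t)
look('wrist','round_tray',(470,-143))
E
```

```text
t 6.05 tcp [ 470.1 -194.7  112.5] yaw of tool y 0.03 w 27.6 gf 10.0 F [ 0.4  0.4 -0.5]
white wrist round_tray [ 531.32 -104.06    0.    118.36]
white wrist round_tray [ 4.7118e+02 -1.4097e+02  0.0000e+00  2.4000e-01]
white wrist round_tray [ 4.7121e+02 -1.4092e+02  0.0000e+00  4.7000e-01]
wrist round_tray x,y,yaw,res [ 4.7115e+02 -1.4111e+02  0.0000e+00  3.0000e-01] score 0.73
```

>>> {"fn": "servo_tool", "kwargs": {"moves": [{"grip": -0.5, "tx": 30, "ty": 0.5, "tz": 20, "ax": 0, "ay": 0, "az": 0}, {"grip": -0.5, "tx": 53, "ty": 0.8, "tz": 50, "ax": 0, "ay": 0, "az": 0}, {"grip": -0.5, "tx": 53, "ty": 0.8, "tz": 75, "ax": 0, "ay": 0, "az": 0}, {"grip": -0.5, "tx": 53, "ty": 0.8, "tz": 88, "ax": 0, "ay": 0, "az": 0}, {"grip": -0.5, "tx": 53, "ty": 0.8, "tz": 92, "ax": 0, "ay": 0, "az": 0}, {"grip": -0.5, "tx": 53, "ty": 0.8, "tz": 94, "ax": 0, "ay": 0, "az": 0}, {"grip": -0.5, "tx": 53, "ty": 0.8, "tz": 95.5, "ax": 0, "ay": 0, "az": 0}, {"grip": -0.5, "tx": 53, "ty": 0.8, "tz": 95.5, "ax": 0, "ay": 0, "az": 0}], "newtons": 10}}

```text
time_s: 7.3
ee_pos: [471.0, -142.2, 17.4]
eef_rot: [2.221, 2.221, 0.001]
force: [0.2, -0.6, 0.8]
grip_width: 27.4
grip_force: 10.0
```

>>> {"fn": "servo_tool", "kwargs": {"moves": [{"grip": -0.5, "tx": 0, "ty": 0, "tz": 0.3, "ax": 0, "ay": 0, "az": 0}, {"grip": -0.5, "tx": 0, "ty": 0, "tz": 0.6, "ax": 0, "ay": 0, "az": 0}, {"grip": -0.5, "tx": 0, "ty": 0, "tz": 0.6, "ax": 0, "ay": 0, "az": 0}], "newtons": 10}}

```text
time_s: 7.68
ee_pos: [470.8, -142.0, 16.5]
eef_rot: [2.221, 2.221, 0.0]
force: [0.3, 0.4, 0.9]
grip_width: 27.3
grip_force: 10.0
```

>>> {"fn": "servo_tool", "kwargs": {"moves": [{"grip": 0.1, "tx": 0, "ty": 0, "tz": 0, "ax": 0, "ay": 0, "az": 0}, {"grip": 0.1, "tx": 0, "ty": 0, "tz": 0, "ax": 0, "ay": 0, "az": 0}, {"grip": 0.1, "tx": 0, "ty": 0, "tz": 0, "ax": 0, "ay": 0, "az": 0}, {"grip": 0.1, "tx": 0, "ty": 0, "tz": -30, "ax": 0, "ay": 0, "az": 0}, {"grip": 0.1, "tx": 0, "ty": 0, "tz": -75, "ax": 0, "ay": 0, "az": 0}, {"grip": 0.1, "tx": -40, "ty": 0, "tz": -95, "ax": 0, "ay": 0, "az": 0}, {"grip": 0.1, "tx": -50, "ty": 0, "tz": -95, "ax": 0, "ay": 0, "az": 0}, {"grip": 0.1, "tx": -50, "ty": 0, "tz": -95, "ax": 0, "ay": 0, "az": 0}], "newtons": 10}}

```text
time_s: 8.68
ee_pos: [470.3, -192.2, 110.9]
eef_rot: [-2.222, -2.219, 0.001]
force: [0.2, 0.4, -0.1]
grip_width: 48.1
grip_force: 0.0
```

>>> {"fn": "servo_tool", "kwargs": {"moves": [{"grip": 0.1, "tx": 0, "ty": 0, "tz": 0, "ax": 0, "ay": 0, "az": 0}, {"grip": 0.1, "tx": 0, "ty": 0, "tz": 0, "ax": 0, "ay": 0, "az": 0}], "newtons": 10}}

```text
time_s: 8.93
ee_pos: [470.5, -190.9, 110.8]
eef_rot: [-2.219, -2.222, 0.001]
force: [0.1, -0.2, -0.4]
grip_width: 47.8
grip_force: 0.0
```

```bash
python3 - <<'E'
from h import *
p,R=tool()
for i in range(2):
  look('wrist','round_tray',(470,-143)); look('wrist','round_small',(471,-142),z0=4,new=False)
o=[look(c,'round_small',(471,-142),z0=4) for c in('scene','side')]
print(fit('round_small',[a for a in o if a],(471,-142),4))
cv2.imwrite('pics/w4.png',manip.grab_frame('wrist')[:,:,::-1])
E
```

```text
t 8.93 tcp [ 470.5 -190.9  110.8] yaw of tool y 0.08 w 47.8 gf 0.0 F [ 0.1 -0.2 -0.4]
wrist round_tray none
wrist round_small x,y,yaw,res [ 4.7105e+02 -1.4200e+02  0.0000e+00  2.8000e-01] score 0.63
wrist round_tray x,y,yaw,res [ 4.7118e+02 -1.4101e+02  0.0000e+00  4.7000e-01] score 0.72
wrist round_small x,y,yaw,res [ 4.7106e+02 -1.4194e+02  0.0000e+00  3.6000e-01] score 0.92
scene round_small x,y,yaw,res [ 467.74 -141.8     0.      0.6 ] score 0.71
side round_small x,y,yaw,res [ 468.48 -145.16    0.      0.72] score 0.53
[ 469.51 -143.35    0.      0.7 ]
```

View pics/w4.png

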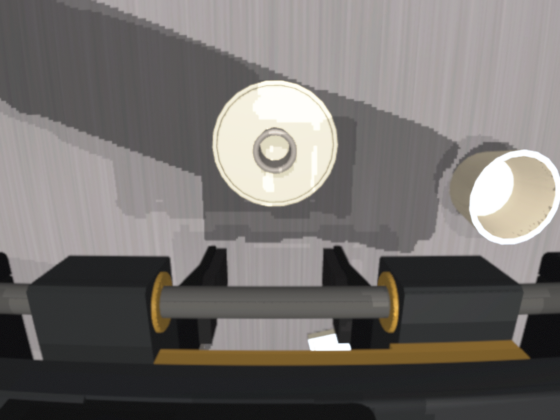

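The ring sits in the tray at (273,150) and the tray centre is at (275,143). By wrist measurement they agree to about 1 mm. Next is round_medium.

>>> {"fn": "servo_tool", "kwargs": {"moves": [{"grip": 0.7, "tx": 45, "ty": -2, "tz": 0, "ax": 0, "ay": 0, "az": 0}, {"grip": 0.7, "tx": 95, "ty": -4, "tz": 0, "ax": 0, "ay": 0, "az": 0}, {"grip": 0.7, "tx": 145, "ty": -7, "tz": 0, "ax": 0, "ay": 0, "az": 0}, {"grip": 0.7, "tx": 195, "ty": -9, "tz": 0, "ax": 0, "ay": 0, "az": 0}, {"grip": 0.7, "tx": 245, "ty": -11, "tz": 0, "ax": 0, "ay": 0, "az": 0}, {"grip": 0.7, "tx": 290, "ty": -13, "tz": 0, "ax": 0, "ay": 0, "az": 0}, {"grip": 0.7, "tx": 326, "ty": -15.4, "tz": 0, "ax": 0, "ay": 0, "az": 0}, {"grip": 0.7, "tx": 326, "ty": -15.4, "tz": 10, "ax": 0, "ay": 0, "az": 0}], "newtons": 10}}

```text
time_s: 10.48
ee_pos: [455.5, 137.2, 102.0]
eef_rot: [2.216, 2.227, 0.003]
force: [0.8, -0.6, 0.4]
grip_width: 74.4
grip_force: 0.0
```

>>> {"fn": "servo_tool", "kwargs": {"moves": [{"grip": 0.7, "tx": 0, "ty": 0, "tz": 0, "ax": 0, "ay": 0, "az": 0}, {"grip": 0.7, "tx": 0, "ty": 0, "tz": 0, "ax": 0, "ay": 0, "az": 0}, {"grip": 0.7, "tx": 0, "ty": 0, "tz": 0, "ax": 0, "ay": 0, "az": 0}], "newtons": 10}}

```text
time_s: 10.85
ee_pos: [455.7, 133.2, 101.7]
eef_rot: [2.223, 2.22, 0.0]
force: [-0.1, 1.1, 0.7]
grip_width: 74.1
grip_force: 0.0
```

```bash
python3 - <<'E'
from h import *
p,R=tool()
for i in range(2): look('wrist','round_medium',(455.4,133.7))
E
```

```text
t 10.85 tcp [455.7 133.2 101.7] yaw of tool y -0.09 w 74.1 gf 0.0 F [-0.1  1.1  0.7]
wrist round_medium x,y,yaw,res [4.5661e+02 1.3407e+02 0.0000e+00 3.4000e-01] score 0.58
wrist round_medium x,y,yaw,res [4.5657e+02 1.3438e+02 0.0000e+00 3.7000e-01] score 0.88
```

>>> {"fn": "servo_tool", "kwargs": {"moves": [{"grip": 0.7, "tx": 0.2, "ty": 1, "tz": 45, "ax": 0, "ay": 0, "az": 0}, {"grip": 0.7, "tx": 0.2, "ty": 1, "tz": 75, "ax": 0, "ay": 0, "az": 0}, {"grip": 0.7, "tx": 0.2, "ty": 1, "tz": 87, "ax": 0, "ay": 0, "az": 0}, {"grip": 0.7, "tx": 0.2, "ty": 1, "tz": 89, "ax": 0, "ay": 0, "az": 0}, {"grip": 0.7, "tx": 0.2, "ty": 1, "tz": 89, "ax": 0, "ay": 0, "az": 0}, {"grip": -0.2, "tx": 0.2, "ty": 1, "tz": 89, "ax": 0, "ay": 0, "az": 0}, {"grip": -0.2, "tx": 0.2, "ty": 1, "tz": 89, "ax": 0, "ay": 0, "az": 0}, {"grip": -0.2, "tx": 0.2, "ty": 1, "tz": 89, "ax": 0, "ay": 0, "az": 0}], "newtons": 10}}

```text
time_s: 12.05
ee_pos: [456.6, 134.3, 12.8]
eef_rot: [2.221, 2.221, 0.001]
force: [0.1, 0.3, 0.4]
grip_width: 51.5
grip_force: 0.0
```

>>> {"fn": "servo_tool", "kwargs": {"moves": [{"grip": -0.2, "tx": 0, "ty": 0, "tz": 0, "ax": 0, "ay": 0, "az": 0}, {"grip": -0.2, "tx": 0, "ty": 0, "tz": 0, "ax": 0, "ay": 0, "az": 0}, {"grip": -0.2, "tx": 0, "ty": 0, "tz": 0, "ax": 0, "ay": 0, "az": 0}], "newtons": 10}}

```text
time_s: 12.42
ee_pos: [456.5, 134.2, 12.6]
eef_rot: [2.222, 2.221, 0.0]
force: [0.1, -0.8, 3.0]
grip_width: 44.7
grip_force: 10.0
```

>>> {"fn": "servo_tool", "kwargs": {"moves": [{"grip": -0.2, "tx": 0, "ty": 0, "tz": -40, "ax": 0, "ay": 0, "az": 0}, {"grip": -0.2, "tx": -30, "ty": 2, "tz": -85, "ax": 0, "ay": 0, "az": 0}, {"grip": -0.2, "tx": -75, "ty": 4, "tz": -100, "ax": 0, "ay": 0, "az": 0}, {"grip": -0.2, "tx": -120, "ty": 6, "tz": -100, "ax": 0, "ay": 0, "az": 0}, {"grip": -0.2, "tx": -165, "ty": 9, "tz": -100, "ax": 0, "ay": 0, "az": 0}, {"grip": -0.2, "tx": -210, "ty": 11, "tz": -100, "ax": 0, "ay": 0, "az": 0}, {"grip": -0.2, "tx": -250, "ty": 13, "tz": -100, "ax": 0, "ay": 0, "az": 0}, {"grip": -0.2, "tx": -275.5, "ty": 14.5, "tz": -100, "ax": 0, "ay": 0, "az": 0}], "newtons": 10}}

```text
time_s: 13.42
ee_pos: [470.5, -143.4, 112.3]
eef_rot: [-2.224, -2.219, 0.001]
force: [-0.0, 0.9, -0.4]
grip_width: 44.8
grip_force: 10.0
```

>>> {"fn": "servo_tool", "kwargs": {"moves": [{"grip": -0.2, "tx": 0, "ty": 0, "tz": 0, "ax": 0, "ay": 0, "az": 0}, {"grip": -0.2, "tx": 0, "ty": 0, "tz": 0, "ax": 0, "ay": 0, "az": 0}, {"grip": -0.2, "tx": 0, "ty": 0, "tz": 30, "ax": 0, "ay": 0, "az": 0}, {"grip": -0.2, "tx": 0, "ty": 0, "tz": 42, "ax": 0, "ay": 0, "az": 0}, {"grip": -0.2, "tx": 0, "ty": 0, "tz": 42, "ax": 0, "ay": 0, "az": 0}], "newtons": 10}}

```text
time_s: 14.05
ee_pos: [470.3, -140.5, 69.8]
eef_rot: [-2.219, -2.221, 0.002]
force: [0.6, 0.2, -1.4]
grip_width: 44.6
grip_force: 10.0
```

```bash
python3 - <<'E'
from h import *
p,R=tool()
im=manip.grab_frame('side')[:,:,::-1];cv2.imwrite('pics/s1.png',cv2.resize(im[180:340,200:420],None,fx=3,fy=3))
E
```

```text
t 14.05 tcp [ 470.3 -140.5   69.8] yaw of tool y 0.06 w 44.6 gf 10.0 F [ 0.6  0.2 -1.4]
```

View pics/s1.png

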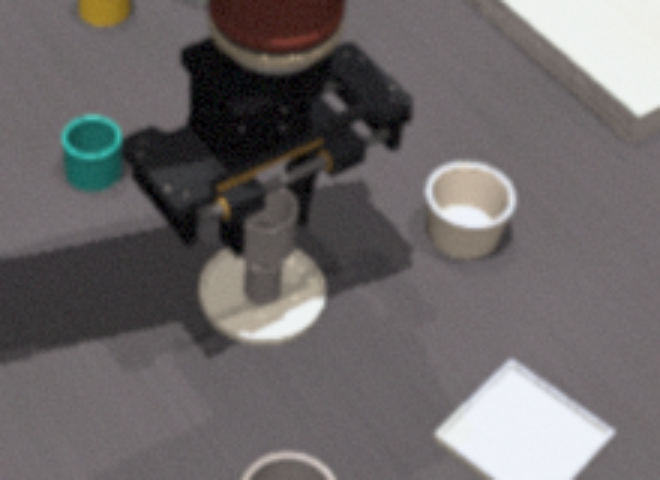

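The held ring hangs upright directly above the small one, at (268,230) over (263,275) in the crop. I lower it.

>>> {"fn": "servo_tool", "kwargs": {"moves": [{"grip": -0.2, "tx": 0, "ty": 0, "tz": 12, "ax": 0, "ay": 0, "az": 0}, {"grip": -0.2, "tx": 0, "ty": 0, "tz": 26, "ax": 0, "ay": 0, "az": 0}, {"grip": -0.2, "tx": 0, "ty": 0, "tz": 38, "ax": 0, "ay": 0, "az": 0}, {"grip": -0.2, "tx": 0, "ty": 0, "tz": 47, "ax": 0, "ay": 0, "az": 0}, {"grip": -0.2, "tx": 0, "ty": 0, "tz": 51, "ax": 0, "ay": 0, "az": 0}, {"grip": -0.2, "tx": 0, "ty": 0, "tz": 53, "ax": 0, "ay": 0, "az": 0}, {"grip": -0.2, "tx": 0, "ty": 0, "tz": 54, "ax": 0, "ay": 0, "az": 0}, {"grip": -0.2, "tx": 0, "ty": 0, "tz": 54, "ax": 0, "ay": 0, "az": 0}], "newtons": 10}}

```text
time_s: 15.1
ee_pos: [471.1, -141.4, 16.7]
eef_rot: [2.221, 2.221, 0.0]
force: [0.3, -0.2, -0.4]
grip_width: 44.7
grip_force: 10.0
```

>>> {"fn": "servo_tool", "kwargs": {"moves": [{"grip": 0.5, "tx": 0, "ty": 0, "tz": 0, "ax": 0, "ay": 0, "az": 0}, {"grip": 0.5, "tx": 0, "ty": 0, "tz": 0, "ax": 0, "ay": 0, "az": 0}, {"grip": 0.5, "tx": 0, "ty": 0, "tz": 0, "ax": 0, "ay": 0, "az": 0}, {"grip": 0.5, "tx": 0, "ty": 0, "tz": -30, "ax": 0, "ay": 0, "az": 0}, {"grip": 0.5, "tx": 0, "ty": 0, "tz": -75, "ax": 0, "ay": 0, "az": 0}, {"grip": 0.5, "tx": -40, "ty": 0, "tz": -95, "ax": 0, "ay": 0, "az": 0}, {"grip": 0.5, "tx": -50, "ty": 0, "tz": -95, "ax": 0, "ay": 0, "az": 0}, {"grip": 0.5, "tx": -50, "ty": 0, "tz": -95, "ax": 0, "ay": 0, "az": 0}], "newtons": 10}}

```text
time_s: 16.1
ee_pos: [470.4, -191.5, 110.9]
eef_rot: [-2.223, -2.219, 0.001]
force: [-0.1, 0.5, -0.9]
grip_width: 65.5
grip_force: 0.0
```

>>> {"fn": "servo_tool", "kwargs": {"moves": [{"grip": 0.5, "tx": 0, "ty": 0, "tz": 0, "ax": 0, "ay": 0, "az": 0}, {"grip": 0.5, "tx": 0, "ty": 0, "tz": 0, "ax": 0, "ay": 0, "az": 0}, {"grip": 0.5, "tx": 0, "ty": 0, "tz": 0, "ax": 0, "ay": 0, "az": 0}], "newtons": 10}}

```text
time_s: 16.48
ee_pos: [470.8, -190.7, 111.1]
eef_rot: [-2.22, -2.222, 0.0]
force: [0.0, -0.3, 0.1]
grip_width: 65.6
grip_force: 0.0
```

```bash
python3 - <<'E'
from h import *
p,R=tool()
for i in range(2):
  look('wrist','round_tray',(470,-143)); look('wrist','round_small',(471,-142),z0=4,new=False);look('wrist','round_medium',(471,-142),z0=4,new=False)
E
```

```text
t 16.48 tcp [ 470.8 -190.7  111.1] yaw of tool y 0.05 w 65.6 gf 0.0 F [ 0.  -0.3  0.1]
wrist round_tray x,y,yaw,res [ 4.7107e+02 -1.4114e+02  0.0000e+00  4.6000e-01] score 0.95
wrist round_small x,y,yaw,res [ 4.7106e+02 -1.4184e+02  0.0000e+00  4.5000e-01] score 0.82
wrist round_medium x,y,yaw,res [ 4.7142e+02 -1.4108e+02  0.0000e+00  3.8000e-01] score 0.92
wrist round_tray x,y,yaw,res [ 4.7116e+02 -1.4113e+02  0.0000e+00  2.4000e-01] score 0.85
wrist round_small x,y,yaw,res [ 4.7102e+02 -1.4166e+02  0.0000e+00  2.8000e-01] score 0.82
wrist round_medium x,y,yaw,res [ 471.39 -140.75    0.      0.56] score 0.66
```

>>> {"fn": "servo_tool", "kwargs": {"moves": [{"grip": 1, "tx": -40, "ty": -30, "tz": 0, "ax": 0, "ay": 0, "az": 0}, {"grip": 1, "tx": -80, "ty": -60, "tz": 0, "ax": 0, "ay": 0, "az": 0}, {"grip": 1, "tx": -110, "ty": -85, "tz": 0, "ax": 0, "ay": 0, "az": 0}, {"grip": 1, "tx": -124.2, "ty": -95.5, "tz": 10, "ax": 0, "ay": 0, "az": 0}, {"grip": 1, "tx": -124.2, "ty": -95.5, "tz": 10, "ax": 0, "ay": 0, "az": 0}, {"grip": 1, "tx": -124.2, "ty": -95.5, "tz": 10, "ax": 0, "ay": 0, "az": 0}, {"grip": 1, "tx": -124.2, "ty": -95.5, "tz": 10, "ax": 0, "ay": 0, "az": 0}], "newtons": 10}}

```text
time_s: 17.75
ee_pos: [376.3, -314.7, 101.8]
eef_rot: [2.219, 2.223, 0.0]
force: [0.4, 0.4, -0.6]
grip_width: 87.0
grip_force: 0.0
```

```bash
python3 - <<'E'
from h import *
p,R=tool()
for i in range(2): look('wrist','round_large',(375.4,-315.5))
E
```

```text
t 17.75 tcp [ 376.3 -314.7  101.8] yaw of tool y 0.1 w 87.0 gf 0.0 F [ 0.4  0.4 -0.6]
wrist round_large x,y,yaw,res [ 375.71 -314.12    0.      0.43] score 0.82
wrist round_large x,y,yaw,res [ 3.7568e+02 -3.1417e+02  0.0000e+00  3.2000e-01] score 0.58
```

>>> {"fn": "servo_tool", "kwargs": {"moves": [{"grip": 1, "tx": 1.3, "ty": 0.1, "tz": 40, "ax": 0, "ay": 0, "az": 0}, {"grip": 1, "tx": 1.3, "ty": 0.1, "tz": 60, "ax": 0, "ay": 0, "az": 0}, {"grip": 1, "tx": 1.3, "ty": 0.1, "tz": 78, "ax": 0, "ay": 0, "az": 0}, {"grip": 1, "tx": 1.3, "ty": 0.1, "tz": 87, "ax": 0, "ay": 0, "az": 0}, {"grip": 1, "tx": 1.3, "ty": 0.1, "tz": 89, "ax": 0, "ay": 0, "az": 0}, {"grip": 1, "tx": 1.3, "ty": 0.1, "tz": 89, "ax": 0, "ay": 0, "az": 0}, {"grip": 0.2, "tx": 1.3, "ty": 0.1, "tz": 89, "ax": 0, "ay": 0, "az": 0}, {"grip": 0.2, "tx": 1.3, "ty": 0.1, "tz": 89, "ax": 0, "ay": 0, "az": 0}], "newtons": 10}}

```text
time_s: 18.95
ee_pos: [375.7, -314.4, 12.9]
eef_rot: [2.221, 2.221, 0.0]
force: [0.1, -0.7, 0.7]
grip_width: 74.2
grip_force: 0.0
```

>>> {"fn": "servo_tool", "kwargs": {"moves": [{"grip": 0.2, "tx": 0, "ty": 0, "tz": 0, "ax": 0, "ay": 0, "az": 0}, {"grip": 0.2, "tx": 0, "ty": 0, "tz": 0, "ax": 0, "ay": 0, "az": 0}, {"grip": 0.2, "tx": 0, "ty": 0, "tz": 0, "ax": 0, "ay": 0, "az": 0}, {"grip": 0.2, "tx": 0, "ty": 0, "tz": 0, "ax": 0, "ay": 0, "az": 0}], "newtons": 10}}

```text
time_s: 19.45
ee_pos: [375.5, -314.3, 12.6]
eef_rot: [2.221, 2.221, 0.0]
force: [-0.4, 1.0, 3.1]
grip_width: 62.0
grip_force: 10.0
```

>>> {"fn": "servo_tool", "kwargs": {"moves": [{"grip": 0.2, "tx": 0, "ty": 0, "tz": -40, "ax": 0, "ay": 0, "az": 0}, {"grip": 0.2, "tx": 20, "ty": 11, "tz": -85, "ax": 0, "ay": 0, "az": 0}, {"grip": 0.2, "tx": 55, "ty": 30, "tz": -100, "ax": 0, "ay": 0, "az": 0}, {"grip": 0.2, "tx": 95, "ty": 52, "tz": -100, "ax": 0, "ay": 0, "az": 0}, {"grip": 0.2, "tx": 135, "ty": 74, "tz": -100, "ax": 0, "ay": 0, "az": 0}, {"grip": 0.2, "tx": 165, "ty": 91, "tz": -100, "ax": 0, "ay": 0, "az": 0}, {"grip": 0.2, "tx": 172.9, "ty": 95.4, "tz": -100, "ax": 0, "ay": 0, "az": 0}, {"grip": 0.2, "tx": 172.9, "ty": 95.4, "tz": -100, "ax": 0, "ay": 0, "az": 0}], "newtons": 10}}

```text
time_s: 20.45
ee_pos: [470.6, -141.3, 112.2]
eef_rot: [-2.22, -2.222, 0.001]
force: [0.2, -0.1, -1.3]
grip_width: 62.7
grip_force: 10.0
```

>>> {"fn": "servo_tool", "kwargs": {"moves": [{"grip": 0.2, "tx": 0, "ty": 0, "tz": 0, "ax": 0, "ay": 0, "az": 0}, {"grip": 0.2, "tx": 0, "ty": 0, "tz": 0, "ax": 0, "ay": 0, "az": 0}, {"grip": 0.2, "tx": 0, "ty": 0, "tz": 30, "ax": 0, "ay": 0, "az": 0}, {"grip": 0.2, "tx": 0, "ty": 0, "tz": 42, "ax": 0, "ay": 0, "az": 0}, {"grip": 0.2, "tx": 0, "ty": 0, "tz": 42, "ax": 0, "ay": 0, "az": 0}, {"grip": 0.2, "tx": 0, "ty": 0, "tz": 42, "ax": 0, "ay": 0, "az": 0}], "newtons": 10}}

```text
time_s: 21.2
ee_pos: [471.3, -141.6, 71.2]
eef_rot: [2.221, 2.221, 0.001]
force: [0.2, 0.4, -0.3]
grip_width: 62.5
grip_force: 10.0
```

>>> {"fn": "servo_tool", "kwargs": {"moves": [{"grip": 0.2, "tx": 0, "ty": 0, "tz": 12, "ax": 0, "ay": 0, "az": 0}, {"grip": 0.2, "tx": 0, "ty": 0, "tz": 26, "ax": 0, "ay": 0, "az": 0}, {"grip": 0.2, "tx": 0, "ty": 0, "tz": 38, "ax": 0, "ay": 0, "az": 0}, {"grip": 0.2, "tx": 0, "ty": 0, "tz": 47, "ax": 0, "ay": 0, "az": 0}, {"grip": 0.2, "tx": 0, "ty": 0, "tz": 51, "ax": 0, "ay": 0, "az": 0}, {"grip": 0.2, "tx": 0, "ty": 0, "tz": 53, "ax": 0, "ay": 0, "az": 0}, {"grip": 0.2, "tx": 0, "ty": 0, "tz": 54, "ax": 0, "ay": 0, "az": 0}, {"grip": 0.2, "tx": 0, "ty": 0, "tz": 54, "ax": 0, "ay": 0, "az": 0}], "newtons": 10}}

```text
time_s: 22.2
ee_pos: [471.1, -141.4, 16.7]
eef_rot: [2.221, 2.221, 0.0]
force: [0.4, -0.3, -0.3]
grip_width: 62.6
grip_force: 10.0
```

>>> {"fn": "servo_tool", "kwargs": {"moves": [{"grip": 1, "tx": 0, "ty": 0, "tz": 0, "ax": 0, "ay": 0, "az": 0}, {"grip": 1, "tx": 0, "ty": 0, "tz": 0, "ax": 0, "ay": 0, "az": 0}, {"grip": 1, "tx": 0, "ty": 0, "tz": 0, "ax": 0, "ay": 0, "az": 0}, {"grip": 1, "tx": 0, "ty": 0, "tz": -30, "ax": 0, "ay": 0, "az": 0}, {"grip": 1, "tx": 0, "ty": 0, "tz": -75, "ax": 0, "ay": 0, "az": 0}, {"grip": 1, "tx": -40, "ty": 0, "tz": -95, "ax": 0, "ay": 0, "az": 0}, {"grip": 1, "tx": -50, "ty": 0, "tz": -95, "ax": 0, "ay": 0, "az": 0}, {"grip": 1, "tx": -50, "ty": 0, "tz": -95, "ax": 0, "ay": 0, "az": 0}], "newtons": 10}}

```text
time_s: 23.2
ee_pos: [470.4, -191.6, 110.9]
eef_rot: [-2.223, -2.219, 0.001]
force: [-0.0, 0.5, -0.6]
grip_width: 86.8
grip_force: 0.0
```

>>> {"fn": "servo_tool", "kwargs": {"moves": [{"grip": 1, "tx": 0, "ty": 0, "tz": 0, "ax": 0, "ay": 0, "az": 0}, {"grip": 1, "tx": 0, "ty": 0, "tz": 0, "ax": 0, "ay": 0, "az": 0}, {"grip": 1, "tx": 0, "ty": 0, "tz": 0, "ax": 0, "ay": 0, "az": 0}], "newtons": 10}}

```text
time_s: 23.58
ee_pos: [470.8, -190.7, 111.1]
eef_rot: [-2.22, -2.222, 0.0]
force: [-0.7, -0.9, 0.7]
grip_width: 87.0
grip_force: 0.0
```

```bash
python3 - <<'E'
from h import *
p,R=tool()
for n in('round_tray','round_small','round_medium','round_large'):
  look('wrist',n,(471,-142),z0=0 if 'tray' in n else 4,new=n=='round_tray')
im=manip.grab_frame('wrist')[:,:,::-1];cv2.imwrite('pics/w5.png',im)
E
```

```text
t 23.57 tcp [ 470.8 -190.7  111.1] yaw of tool y 0.05 w 87.0 gf 0.0 F [-0.7 -0.9  0.7]
wrist round_tray none
wrist round_small x,y,yaw,res [ 471.06 -141.81    0.      0.52] score 0.77
wrist round_medium x,y,yaw,res [ 471.2  -141.35    0.      0.73] score 0.68
wrist round_large x,y,yaw,res [ 471.35 -141.03    0.      0.87] score 0.98
```

View pics/w5.png

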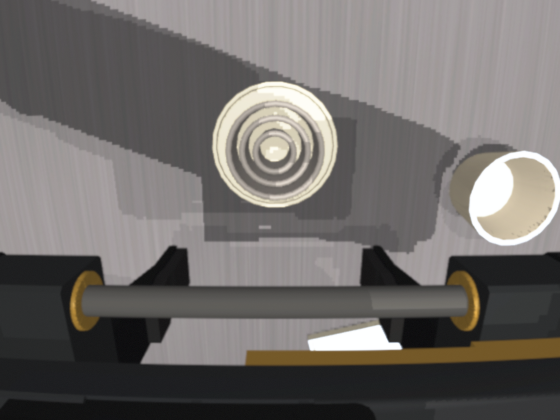

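All three rings are nested concentric in the tray at (275,145). Now I fetch square_small.

>>> {"fn": "servo_tool", "kwargs": {"moves": [{"grip": 0.6, "tx": 40, "ty": -8, "tz": 0, "ax": 0, "ay": 0, "az": 0}, {"grip": 0.6, "tx": 95, "ty": -20, "tz": 0, "ax": 0, "ay": 0, "az": -5}, {"grip": 0.6, "tx": 150, "ty": -32, "tz": 0, "ax": 0, "ay": 0, "az": -11}, {"grip": 0.6, "tx": 205, "ty": -43, "tz": 0, "ax": 0, "ay": 0, "az": -18}, {"grip": 0.6, "tx": 260, "ty": -55, "tz": 0, "ax": 0, "ay": 0, "az": -25}, {"grip": 0.6, "tx": 315, "ty": -67, "tz": 0, "ax": 0, "ay": 0, "az": -32}, {"grip": 0.6, "tx": 370, "ty": -78, "tz": 0, "ax": 0, "ay": 0, "az": -38}, {"grip": 0.6, "tx": 420, "ty": -88, "tz": 0, "ax": 0, "ay": 0, "az": -41}], "newtons": 10}}

```text
time_s: 24.88
ee_pos: [382.3, 230.6, 111.8]
eef_rot: [1.299, 2.86, 0.001]
force: [2.0, -0.7, -0.0]
grip_width: 69.3
grip_force: 0.0
```

```bash
python3 - <<'E'
from h import *
p,R=tool();d=np.array([374.1,268.5,101.4])-[470.87-88,-191.3+420,111.4]
a=np.radians(41);X=np.array([-np.sin(a),np.cos(a),0]);Y=np.array([np.cos(a),np.sin(a),0]);print('tx,ty',d@X,d@Y)
E
```

```text
t 24.88 tcp [382.3 230.6 111.8] yaw of tool y 41.16 w 69.3 gf 0.0 F [ 2.  -0.7 -0. ]
tx,ty 35.791078977113074 19.4923463352685
```

>>> {"fn": "servo_tool", "kwargs": {"moves": [{"grip": 0.6, "tx": 20, "ty": 11, "tz": 5, "ax": 0, "ay": 0, "az": 0}, {"grip": 0.6, "tx": 35.8, "ty": 19.5, "tz": 10, "ax": 0, "ay": 0, "az": 0}, {"grip": 0.6, "tx": 35.8, "ty": 19.5, "tz": 10, "ax": 0, "ay": 0, "az": 0}, {"grip": 0.6, "tx": 35.8, "ty": 19.5, "tz": 10, "ax": 0, "ay": 0, "az": 0}, {"grip": 0.6, "tx": 35.8, "ty": 19.5, "tz": 10, "ax": 0, "ay": 0, "az": 0}], "newtons": 10}}

```text
time_s: 25.5
ee_pos: [374.6, 267.6, 101.7]
eef_rot: [1.305, 2.857, 0.0]
force: [0.2, -0.4, -0.4]
grip_width: 69.7
grip_force: 0.0
```

```bash
cat >>h.py <<'E'
def go(xyz,cmd,yaw):
    d=np.array(xyz,float)-cmd;a=np.radians(yaw)
    print('tx,ty,tz',np.round([d@[-np.sin(a),np.cos(a),0],d@[np.cos(a),np.sin(a),0],-d[2]],2))
E
python3 - <<'E'
from h import *
p,R=tool()
for i in range(3): look('wrist','square_small',(374.1,268.5))
im=manip.grab_frame('wrist')[:,:,::-1];cv2.imwrite('pics/w6.png',im)
E
```

```text
t 25.5 tcp [374.6 267.6 101.7] yaw of tool y 40.91 w 69.7 gf 0.0 F [ 0.2 -0.4 -0.4]
wrist square_small x,y,yaw,res [374.59 270.54 -43.52   0.83] score 0.87
wrist square_small x,y,yaw,res [374.8  270.69 -42.46   0.75] score 0.92
wrist square_small x,y,yaw,res [374.81 270.5  -42.49   1.22] score 0.76
```

View pics/w6.png

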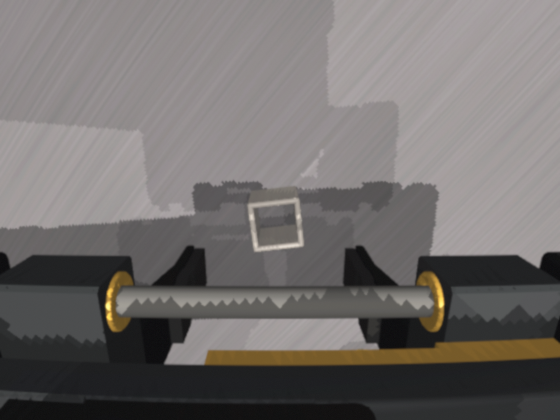

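The cutter is at (275,222), turned about 6.5° counter-clockwise from the tool axes, which agrees with the fit of -42.5 ≡ 47.5°.

>>> {"fn": "servo_tool", "kwargs": {"moves": [{"grip": 0.6, "tx": 1.1, "ty": 1.8, "tz": 20, "ax": 0, "ay": 0, "az": -6.3}, {"grip": 0.6, "tx": 1.1, "ty": 1.8, "tz": 50, "ax": 0, "ay": 0, "az": -6.3}, {"grip": 0.6, "tx": 1.1, "ty": 1.8, "tz": 75, "ax": 0, "ay": 0, "az": -6.3}, {"grip": 0.6, "tx": 1.1, "ty": 1.8, "tz": 87, "ax": 0, "ay": 0, "az": -6.3}, {"grip": 0.6, "tx": 1.1, "ty": 1.8, "tz": 89, "ax": 0, "ay": 0, "az": -6.3}, {"grip": 0.6, "tx": 1.1, "ty": 1.8, "tz": 89, "ax": 0, "ay": 0, "az": -6.3}, {"grip": -0.4, "tx": 1.1, "ty": 1.8, "tz": 89, "ax": 0, "ay": 0, "az": -6.3}, {"grip": -0.4, "tx": 1.1, "ty": 1.8, "tz": 89, "ax": 0, "ay": 0, "az": -6.3}], "newtons": 10}}

```text
time_s: 26.85
ee_pos: [375.1, 270.8, 13.0]
eef_rot: [1.144, 2.925, 0.001]
force: [-1.0, 0.2, -0.5]
grip_width: 56.9
grip_force: 0.0
```

>>> {"fn": "servo_tool", "kwargs": {"moves": [{"grip": -0.4, "tx": 0, "ty": 0, "tz": 0, "ax": 0, "ay": 0, "az": 0}, {"grip": -0.4, "tx": 0, "ty": 0, "tz": 0, "ax": 0, "ay": 0, "az": 0}, {"grip": -0.4, "tx": 0, "ty": 0, "tz": 0, "ax": 0, "ay": 0, "az": 0}, {"grip": -0.4, "tx": 0, "ty": 0, "tz": 0, "ax": 0, "ay": 0, "az": 0}, {"grip": -0.4, "tx": 0, "ty": 0, "tz": 0, "ax": 0, "ay": 0, "az": 0}], "newtons": 10}}

```text
time_s: 27.48
ee_pos: [374.7, 270.5, 12.5]
eef_rot: [-1.144, -2.926, 0.0]
force: [0.3, -0.7, 2.0]
grip_width: 33.7
grip_force: 10.0
```

```bash
python3 - <<'E'
from h import *
p,R=tool()
go((553.1,-344.2,112.4),(374.75,270.55,12.4),47.3)
E
```

```text
t 27.48 tcp [374.7 270.5  12.5] yaw of tool y 47.3 w 33.7 gf 10.0 F [ 0.3 -0.7  2. ]
tx,ty,tz [-547.97 -330.84 -100.  ]
```

>>> {"fn": "servo_tool", "kwargs": {"moves": [{"grip": -0.4, "tx": 0, "ty": 0, "tz": -40, "ax": 0, "ay": 0, "az": 0}, {"grip": -0.4, "tx": -15, "ty": -9, "tz": -85, "ax": 0, "ay": 0, "az": 0}, {"grip": -0.4, "tx": -50, "ty": -30, "tz": -100, "ax": 0, "ay": 0, "az": 0}, {"grip": -0.4, "tx": -93, "ty": -56, "tz": -100, "ax": 0, "ay": 0, "az": 0}, {"grip": -0.4, "tx": -137, "ty": -83, "tz": -100, "ax": 0, "ay": 0, "az": 0}, {"grip": -0.4, "tx": -180, "ty": -109, "tz": -100, "ax": 0, "ay": 0, "az": 0}, {"grip": -0.4, "tx": -224, "ty": -136, "tz": -100, "ax": 0, "ay": 0, "az": 0}, {"grip": -0.4, "tx": -266, "ty": -161.6, "tz": -100, "ax": 0, "ay": 0, "az": 0}], "newtons": 10}}

```text
time_s: 28.48
ee_pos: [460.9, -30.4, 112.5]
eef_rot: [1.144, 2.926, 0.0]
force: [0.9, 1.2, -0.7]
grip_width: 34.2
grip_force: 10.0
```

>>> {"fn": "servo_tool", "kwargs": {"moves": [{"grip": -0.4, "tx": -43, "ty": -26, "tz": 0, "ax": 0, "ay": 0, "az": 5}, {"grip": -0.4, "tx": -87, "ty": -53, "tz": 0, "ax": 0, "ay": 0, "az": 10}, {"grip": -0.4, "tx": -130, "ty": -79, "tz": 0, "ax": 0, "ay": 0, "az": 15}, {"grip": -0.4, "tx": -174, "ty": -106, "tz": 0, "ax": 0, "ay": 0, "az": 20}, {"grip": -0.4, "tx": -217, "ty": -132, "tz": 0, "ax": 0, "ay": 0, "az": 25}, {"grip": -0.4, "tx": -258, "ty": -157, "tz": 0, "ax": 0, "ay": 0, "az": 30}, {"grip": -0.4, "tx": -297, "ty": -180, "tz": 0, "ax": 0, "ay": 0, "az": 32.9}, {"grip": -0.4, "tx": -325.6, "ty": -197.5, "tz": 0, "ax": 0, "ay": 0, "az": 32.9}], "newtons": 10}}

```text
time_s: 29.48
ee_pos: [565.9, -396.6, 111.8]
eef_rot: [-1.927, -2.48, 0.001]
force: [1.1, 0.5, -0.6]
grip_width: 33.9
grip_force: 10.0
```

>>> {"fn": "servo_tool", "kwargs": {"moves": [{"grip": -0.4, "tx": 0, "ty": 0, "tz": 0, "ax": 0, "ay": 0, "az": 0}, {"grip": -0.4, "tx": 0, "ty": 0, "tz": 0, "ax": 0, "ay": 0, "az": 0}, {"grip": -0.4, "tx": 0, "ty": 0, "tz": 0, "ax": 0, "ay": 0, "az": 0}, {"grip": -0.4, "tx": 0, "ty": 0, "tz": 0, "ax": 0, "ay": 0, "az": 0}], "newtons": 10}}

```text
time_s: 29.98
ee_pos: [566.3, -393.7, 112.8]
eef_rot: [1.924, 2.483, 0.001]
force: [-1.3, 0.5, -0.4]
grip_width: 33.8
grip_force: 10.0
```

```bash
python3 - <<'E'
from h import *
p,R=tool()
for i in range(2): look('wrist','square_tray',(553.1,-344.2))
for t in(170,185): white('wrist','square_tray',(553.1,-344.2),t)
im=manip.grab_frame('wrist')[:,:,::-1];cv2.imwrite('pics/w7.png',im)
E
```

```text
t 29.98 tcp [ 566.3 -393.7  112.8] yaw of tool y 14.46 w 33.8 gf 10.0 F [-1.3  0.5 -0.4]
wrist square_tray x,y,yaw,res [ 553.8  -343.09   13.88    0.87] score 0.64
wrist square_tray x,y,yaw,res [ 554.03 -343.18   13.7     0.81] score 0.88
white wrist square_tray [ 553.65 -342.94   13.84    0.83]
white wrist square_tray [ 5.5373e+02 -3.4272e+02  1.3750e+01  4.8000e-01]
```

View pics/w7.png

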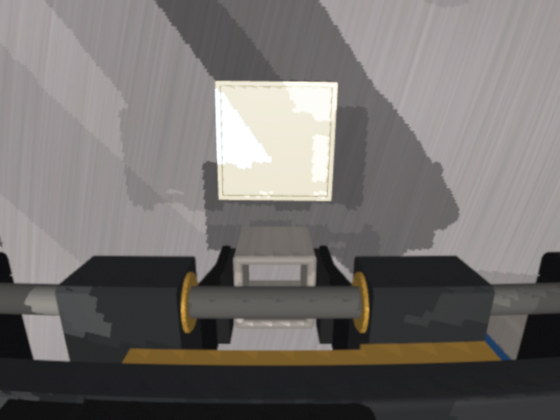

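The tray is at (276,141) and nearly square to the tool, with the cutter held level below it. Lowering.

>>> {"fn": "servo_tool", "kwargs": {"moves": [{"grip": -0.4, "tx": 30, "ty": 0.5, "tz": 10, "ax": 0, "ay": 0, "az": 0.3}, {"grip": -0.4, "tx": 53.1, "ty": 0.8, "tz": 30, "ax": 0, "ay": 0, "az": 0.3}, {"grip": -0.4, "tx": 53.1, "ty": 0.8, "tz": 60, "ax": 0, "ay": 0, "az": 0.3}, {"grip": -0.4, "tx": 53.1, "ty": 0.8, "tz": 80, "ax": 0, "ay": 0, "az": 0.3}, {"grip": -0.4, "tx": 53.1, "ty": 0.8, "tz": 90, "ax": 0, "ay": 0, "az": 0.3}, {"grip": -0.4, "tx": 53.1, "ty": 0.8, "tz": 94, "ax": 0, "ay": 0, "az": 0.3}, {"grip": -0.4, "tx": 53.1, "ty": 0.8, "tz": 95.5, "ax": 0, "ay": 0, "az": 0.3}, {"grip": -0.4, "tx": 53.1, "ty": 0.8, "tz": 95.5, "ax": 0, "ay": 0, "az": 0.3}], "newtons": 10}}

```text
time_s: 31.32
ee_pos: [553.9, -343.3, 17.6]
eef_rot: [1.932, 2.476, 0.0]
force: [0.5, 0.5, -0.3]
grip_width: 34.2
grip_force: 10.0
```

>>> {"fn": "servo_tool", "kwargs": {"moves": [{"grip": -0.4, "tx": 0, "ty": 0, "tz": 0.5, "ax": 0, "ay": 0, "az": 0}, {"grip": -0.4, "tx": 0, "ty": 0, "tz": 0.5, "ax": 0, "ay": 0, "az": 0}, {"grip": -0.4, "tx": 0, "ty": 0, "tz": 0.5, "ax": 0, "ay": 0, "az": 0}], "newtons": 10}}

```text
time_s: 31.7
ee_pos: [553.6, -343.0, 16.6]
eef_rot: [1.932, 2.477, 0.0]
force: [-0.5, 0.8, -0.3]
grip_width: 34.1
grip_force: 10.0
```

>>> {"fn": "servo_tool", "kwargs": {"moves": [{"grip": 0.3, "tx": 0, "ty": 0, "tz": 0, "ax": 0, "ay": 0, "az": 0}, {"grip": 0.3, "tx": 0, "ty": 0, "tz": 0, "ax": 0, "ay": 0, "az": 0}, {"grip": 0.3, "tx": 0, "ty": 0, "tz": 0, "ax": 0, "ay": 0, "az": 0}, {"grip": 0.3, "tx": 0, "ty": 0, "tz": -30, "ax": 0, "ay": 0, "az": 0}, {"grip": 0.3, "tx": 0, "ty": 0, "tz": -75, "ax": 0, "ay": 0, "az": 0}, {"grip": 0.3, "tx": -40, "ty": 0, "tz": -95, "ax": 0, "ay": 0, "az": 0}, {"grip": 0.3, "tx": -50, "ty": 0, "tz": -95, "ax": 0, "ay": 0, "az": 0}, {"grip": 0.3, "tx": -50, "ty": 0, "tz": -95, "ax": 0, "ay": 0, "az": 0}], "newtons": 10}}

```text
time_s: 32.7
ee_pos: [565.0, -391.6, 110.3]
eef_rot: [-1.932, -2.475, 0.0]
force: [0.8, 0.5, -1.0]
grip_width: 56.6
grip_force: 0.0
```

>>> {"fn": "servo_tool", "kwargs": {"moves": [{"grip": 0.3, "tx": 0, "ty": 0, "tz": 0, "ax": 0, "ay": 0, "az": 0}, {"grip": 0.3, "tx": 0, "ty": 0, "tz": 0, "ax": 0, "ay": 0, "az": 0}, {"grip": 0.3, "tx": 0, "ty": 0, "tz": 0, "ax": 0, "ay": 0, "az": 0}], "newtons": 10}}

```text
time_s: 33.08
ee_pos: [565.7, -390.8, 111.2]
eef_rot: [-1.931, -2.477, -0.0]
force: [-0.5, 0.3, 0.5]
grip_width: 56.5
grip_force: 0.0
```

```bash
python3 - <<'E'
from h import *
p,R=tool()
for i in range(3):
  look('wrist','square_tray',(553.6,-343)); look('wrist','square_small',(553.6,-343),z0=4,new=False)
E
```

```text
t 33.08 tcp [ 565.7 -390.8  111.2] yaw of tool y 14.13 w 56.5 gf 0.0 F [-0.5  0.3  0.5]
wrist square_tray x,y,yaw,res [ 553.97 -343.14   13.75    0.58] score 0.87
wrist square_small x,y,yaw,res [ 553.97 -342.5    13.64    1.07] score 0.56
wrist square_tray none
wrist square_small x,y,yaw,res [ 553.83 -342.36   13.91    0.63] score 0.95
wrist square_tray x,y,yaw,res [ 554.02 -343.11   13.83    0.68] score 0.69
wrist square_small x,y,yaw,res [ 553.88 -342.48   14.53    0.97] score 0.95
```

>>> {"fn": "servo_tool", "kwargs": {"moves": [{"grip": 1, "tx": 35, "ty": 7.8, "tz": 0, "ax": 0, "ay": 0, "az": 0}, {"grip": 1, "tx": 85, "ty": 18.8, "tz": 0, "ax": 0, "ay": 0, "az": 0}, {"grip": 1, "tx": 135, "ty": 30, "tz": 0, "ax": 0, "ay": 0, "az": 0}, {"grip": 1, "tx": 185, "ty": 41, "tz": 0, "ax": 0, "ay": 0, "az": 0}, {"grip": 1, "tx": 235, "ty": 52, "tz": 0, "ax": 0, "ay": 0, "az": 0}, {"grip": 1, "tx": 285, "ty": 63, "tz": 0, "ax": 0, "ay": 0, "az": 0}, {"grip": 1, "tx": 335, "ty": 74, "tz": 0, "ax": 0, "ay": 0, "az": 0}, {"grip": 1, "tx": 376, "ty": 83.3, "tz": 0, "ax": 0, "ay": 0, "az": 0}], "newtons": 10}}

```text
time_s: 34.52
ee_pos: [554.8, -4.2, 111.7]
eef_rot: [1.931, 2.478, 0.001]
force: [-0.1, 0.5, 0.3]
grip_width: 86.7
grip_force: 0.0
```

>>> {"fn": "servo_tool", "kwargs": {"moves": [{"grip": 1, "tx": 50, "ty": 11, "tz": 0, "ax": 0, "ay": 0, "az": -1}, {"grip": 1, "tx": 100, "ty": 22, "tz": 0, "ax": 0, "ay": 0, "az": -2}, {"grip": 1, "tx": 150, "ty": 33, "tz": 0, "ax": 0, "ay": 0, "az": -3}, {"grip": 1, "tx": 200, "ty": 44, "tz": 0, "ax": 0, "ay": 0, "az": -4}, {"grip": 1, "tx": 250, "ty": 55, "tz": 0, "ax": 0, "ay": 0, "az": -4.9}, {"grip": 1, "tx": 290, "ty": 64, "tz": 0, "ax": 0, "ay": 0, "az": -4.9}, {"grip": 1, "tx": 307.2, "ty": 68.1, "tz": 10, "ax": 0, "ay": 0, "az": -4.9}, {"grip": 1, "tx": 307.2, "ty": 68.1, "tz": 10, "ax": 0, "ay": 0, "az": -4.9}], "newtons": 10}}

```text
time_s: 35.52
ee_pos: [545.3, 308.1, 100.0]
eef_rot: [-1.822, -2.558, 0.003]
force: [0.7, -0.2, 0.2]
grip_width: 86.7
grip_force: 0.0
```

>>> {"fn": "servo_tool", "kwargs": {"moves": [{"grip": 1, "tx": 0, "ty": 0, "tz": 0, "ax": 0, "ay": 0, "az": 0}, {"grip": 1, "tx": 0, "ty": 0, "tz": 0, "ax": 0, "ay": 0, "az": 0}, {"grip": 1, "tx": 0, "ty": 0, "tz": 0, "ax": 0, "ay": 0, "az": 0}], "newtons": 10}}

```text
time_s: 35.9
ee_pos: [546.6, 307.0, 101.8]
eef_rot: [1.826, 2.556, 0.0]
force: [-0.5, 0.7, 0.0]
grip_width: 87.2
grip_force: 0.0
```

```bash
python3 - <<'E'
from h import *
p,R=tool()
for i in range(3): look('wrist','square_large',(546.2,308))
E
```

```text
t 35.9 tcp [546.6 307.  101.8] yaw of tool y 18.91 w 87.2 gf 0.0 F [-0.5  0.7  0. ]
wrist square_large x,y,yaw,res [548.36 308.77  19.61   0.77] score 0.86
wrist square_large x,y,yaw,res [548.39 308.8   20.04   0.77] score 0.92
wrist square_large x,y,yaw,res [548.4  308.89  19.99   1.1 ] score 0.97
```

>>> {"fn": "servo_tool", "kwargs": {"moves": [{"grip": 1, "tx": 0.1, "ty": 2.1, "tz": 30, "ax": 0, "ay": 0, "az": -0.9}, {"grip": 1, "tx": 0.1, "ty": 2.1, "tz": 55, "ax": 0, "ay": 0, "az": -0.9}, {"grip": 1, "tx": 0.1, "ty": 2.1, "tz": 76, "ax": 0, "ay": 0, "az": -0.9}, {"grip": 1, "tx": 0.1, "ty": 2.1, "tz": 87, "ax": 0, "ay": 0, "az": -0.9}, {"grip": 1, "tx": 0.1, "ty": 2.1, "tz": 89, "ax": 0, "ay": 0, "az": -0.9}, {"grip": 1, "tx": 0.1, "ty": 2.1, "tz": 89, "ax": 0, "ay": 0, "az": -0.9}, {"grip": 0.1, "tx": 0.1, "ty": 2.1, "tz": 89, "ax": 0, "ay": 0, "az": -0.9}, {"grip": 0.1, "tx": 0.1, "ty": 2.1, "tz": 89, "ax": 0, "ay": 0, "az": -0.9}], "newtons": 10}}

```text
time_s: 37.2
ee_pos: [548.5, 309.0, 13.1]
eef_rot: [1.804, 2.571, 0.001]
force: [0.2, -0.1, -0.4]
grip_width: 74.3
grip_force: 0.0
```

>>> {"fn": "servo_tool", "kwargs": {"moves": [{"grip": 0.1, "tx": 0, "ty": 0, "tz": 0, "ax": 0, "ay": 0, "az": 0}, {"grip": 0.1, "tx": 0, "ty": 0, "tz": 0, "ax": 0, "ay": 0, "az": 0}, {"grip": 0.1, "tx": 0, "ty": 0, "tz": 0, "ax": 0, "ay": 0, "az": 0}, {"grip": 0.1, "tx": 0, "ty": 0, "tz": 0, "ax": 0, "ay": 0, "az": 0}, {"grip": 0.1, "tx": 0, "ty": 0, "tz": 0, "ax": 0, "ay": 0, "az": 0}], "newtons": 10}}

```text
time_s: 37.83
ee_pos: [548.2, 308.9, 12.7]
eef_rot: [1.804, 2.572, 0.0]
force: [-1.1, -0.0, 2.4]
grip_width: 59.8
grip_force: 10.0
```

```bash
python3 - <<'E'
from h import *
p,R=tool()
go((553.65,-343.2,122.4),(548.15,308.8,12.4),19.9)
E
```

```text
t 37.83 tcp [548.2 308.9  12.7] yaw of tool y 19.9 w 59.8 gf 10.0 F [-1.1 -0.   2.4]
tx,ty,tz [-614.94 -216.76 -110.  ]
```

>>> {"fn": "servo_tool", "kwargs": {"moves": [{"grip": 0.1, "tx": 0, "ty": 0, "tz": -45, "ax": 0, "ay": 0, "az": 0}, {"grip": 0.1, "tx": 0, "ty": 0, "tz": -95, "ax": 0, "ay": 0, "az": 0}, {"grip": 0.1, "tx": -35, "ty": -12, "tz": -110, "ax": 0, "ay": 0, "az": 0}, {"grip": 0.1, "tx": -83, "ty": -29, "tz": -110, "ax": 0, "ay": 0, "az": 0}, {"grip": 0.1, "tx": -131, "ty": -46, "tz": -110, "ax": 0, "ay": 0, "az": 0}, {"grip": 0.1, "tx": -180, "ty": -63, "tz": -110, "ax": 0, "ay": 0, "az": 0}, {"grip": 0.1, "tx": -229, "ty": -81, "tz": -110, "ax": 0, "ay": 0, "az": 0}, {"grip": 0.1, "tx": -277, "ty": -97.5, "tz": -110, "ax": 0, "ay": 0, "az": 0}], "newtons": 10}}

```text
time_s: 38.83
ee_pos: [550.3, 13.4, 122.3]
eef_rot: [-1.804, -2.572, 0.0]
force: [0.6, 0.3, -0.3]
grip_width: 59.8
grip_force: 10.0
```

>>> {"fn": "servo_tool", "kwargs": {"moves": [{"grip": 0.1, "tx": -48, "ty": -17, "tz": 0, "ax": 0, "ay": 0, "az": 1}, {"grip": 0.1, "tx": -96, "ty": -34, "tz": 0, "ax": 0, "ay": 0, "az": 2}, {"grip": 0.1, "tx": -144, "ty": -51, "tz": 0, "ax": 0, "ay": 0, "az": 3}, {"grip": 0.1, "tx": -192, "ty": -68, "tz": 0, "ax": 0, "ay": 0, "az": 4}, {"grip": 0.1, "tx": -240, "ty": -85, "tz": 0, "ax": 0, "ay": 0, "az": 5}, {"grip": 0.1, "tx": -288, "ty": -102, "tz": 0, "ax": 0, "ay": 0, "az": 5.9}, {"grip": 0.1, "tx": -325, "ty": -115, "tz": 0, "ax": 0, "ay": 0, "az": 5.9}, {"grip": 0.1, "tx": -337.9, "ty": -119.3, "tz": 0, "ax": 0, "ay": 0, "az": 5.9}], "newtons": 10}}

```text
time_s: 39.83
ee_pos: [552.2, -346.2, 121.9]
eef_rot: [-1.938, -2.472, 0.002]
force: [-0.8, 0.2, -0.7]
grip_width: 60.0
grip_force: 10.0
```

>>> {"fn": "servo_tool", "kwargs": {"moves": [{"grip": 0.1, "tx": 0, "ty": 0, "tz": 0, "ax": 0, "ay": 0, "az": 0}, {"grip": 0.1, "tx": 0, "ty": 0, "tz": 0, "ax": 0, "ay": 0, "az": 0}, {"grip": 0.1, "tx": 0, "ty": 0, "tz": 0, "ax": 0, "ay": 0, "az": 0}, {"grip": 0.1, "tx": 0, "ty": 0, "tz": 30, "ax": 0, "ay": 0, "az": 0}, {"grip": 0.1, "tx": 0, "ty": 0, "tz": 52, "ax": 0, "ay": 0, "az": 0}, {"grip": 0.1, "tx": 0, "ty": 0, "tz": 52, "ax": 0, "ay": 0, "az": 0}, {"grip": 0.1, "tx": 0, "ty": 0, "tz": 52, "ax": 0, "ay": 0, "az": 0}], "newtons": 10}}

```text
time_s: 40.7
ee_pos: [554.2, -343.0, 71.6]
eef_rot: [1.933, 2.475, 0.001]
force: [-0.2, -0.3, -1.6]
grip_width: 59.5
grip_force: 10.0
```

```bash
python3 - <<'E'
from h import *
p,R=tool()
for c in('side',):
  im=manip.grab_frame(c)[:,:,::-1];cv2.imwrite('pics/s2.png',cv2.resize(im[220:400,260:480],None,fx=3,fy=3))
E
```

```text
t 40.7 tcp [ 554.2 -343.    71.6] yaw of tool y 14.03 w 59.5 gf 10.0 F [-0.2 -0.3 -1.6]
```

View pics/s2.png

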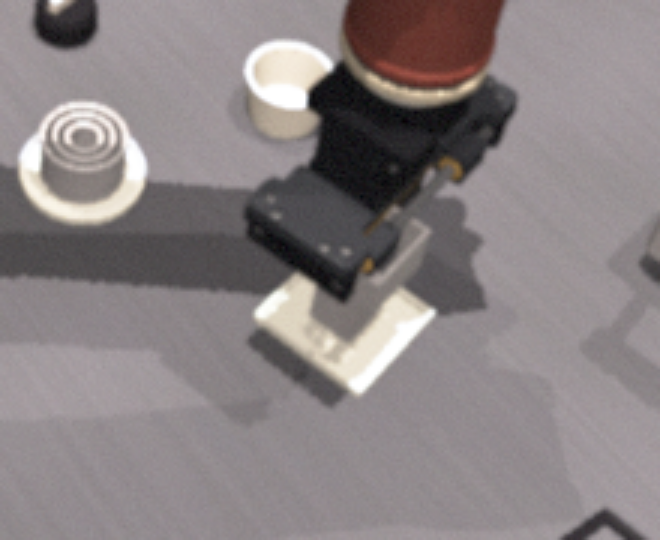

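The square hangs level over the tray, about (375,280) in the crop, and the round nest stands at (83,150). Lowering.

>>> {"fn": "servo_tool", "kwargs": {"moves": [{"grip": 0.1, "tx": 0, "ty": 0, "tz": 12, "ax": 0, "ay": 0, "az": 0}, {"grip": 0.1, "tx": 0, "ty": 0, "tz": 26, "ax": 0, "ay": 0, "az": 0}, {"grip": 0.1, "tx": 0, "ty": 0, "tz": 38, "ax": 0, "ay": 0, "az": 0}, {"grip": 0.1, "tx": 0, "ty": 0, "tz": 47, "ax": 0, "ay": 0, "az": 0}, {"grip": 0.1, "tx": 0, "ty": 0, "tz": 51, "ax": 0, "ay": 0, "az": 0}, {"grip": 0.1, "tx": 0, "ty": 0, "tz": 53, "ax": 0, "ay": 0, "az": 0}, {"grip": 0.1, "tx": 0, "ty": 0, "tz": 54, "ax": 0, "ay": 0, "az": 0}, {"grip": 0.1, "tx": 0, "ty": 0, "tz": 54, "ax": 0, "ay": 0, "az": 0}], "newtons": 10}}

```text
time_s: 41.75
ee_pos: [553.7, -343.3, 16.8]
eef_rot: [1.934, 2.475, 0.0]
force: [-0.2, 0.3, -1.0]
grip_width: 60.1
grip_force: 10.0
```

>>> {"fn": "servo_tool", "kwargs": {"moves": [{"grip": 1, "tx": 0, "ty": 0, "tz": 0, "ax": 0, "ay": 0, "az": 0}, {"grip": 1, "tx": 0, "ty": 0, "tz": 0, "ax": 0, "ay": 0, "az": 0}, {"grip": 1, "tx": 0, "ty": 0, "tz": 0, "ax": 0, "ay": 0, "az": 0}, {"grip": 1, "tx": 0, "ty": 0, "tz": -30, "ax": 0, "ay": 0, "az": 0}, {"grip": 1, "tx": 0, "ty": 0, "tz": -75, "ax": 0, "ay": 0, "az": 0}, {"grip": 1, "tx": -40, "ty": 0, "tz": -95, "ax": 0, "ay": 0, "az": 0}, {"grip": 1, "tx": -50, "ty": 0, "tz": -95, "ax": 0, "ay": 0, "az": 0}, {"grip": 1, "tx": -50, "ty": 0, "tz": -95, "ax": 0, "ay": 0, "az": 0}], "newtons": 10}}

```text
time_s: 42.75
ee_pos: [565.0, -391.8, 110.4]
eef_rot: [-1.935, -2.473, 0.0]
force: [-0.8, 0.4, -0.6]
grip_width: 87.2
grip_force: 0.0
```

>>> {"fn": "servo_tool", "kwargs": {"moves": [{"grip": 1, "tx": 0, "ty": 0, "tz": 0, "ax": 0, "ay": 0, "az": 0}, {"grip": 1, "tx": 0, "ty": 0, "tz": 0, "ax": 0, "ay": 0, "az": 0}, {"grip": 1, "tx": 0, "ty": 0, "tz": 0, "ax": 0, "ay": 0, "az": 0}], "newtons": 10}}

```text
time_s: 43.12
ee_pos: [565.6, -390.9, 111.2]
eef_rot: [-1.933, -2.476, -0.0]
force: [0.6, -0.1, 0.3]
grip_width: 86.9
grip_force: 0.0
```

```bash
python3 - <<'E'
from h import *
p,R=tool()
for i in range(2):
  for n in('square_tray','square_small','square_large'):
    look('wrist',n,(553.6,-343),z0=0 if 'tray' in n else 4,new='tray' in n)
im=manip.grab_frame('wrist')[:,:,::-1];cv2.imwrite('pics/w8.png',im)
E
```

```text
t 43.12 tcp [ 565.6 -390.9  111.2] yaw of tool y 14.04 w 86.9 gf 0.0 F [ 0.6 -0.1  0.3]
wrist square_tray x,y,yaw,res [ 554.22 -343.3    13.79    0.7 ] score 0.8
wrist square_small x,y,yaw,res [ 554.15 -342.78   13.69    1.09] score 0.65
wrist square_large none
wrist square_tray x,y,yaw,res [ 553.95 -343.15   13.75    0.59] score 0.69
wrist square_small x,y,yaw,res [ 553.76 -342.24   14.25    0.84] score 0.58
wrist square_large x,y,yaw,res [ 554.06 -342.33   13.97    1.43] score 0.56
```

View pics/w8.png

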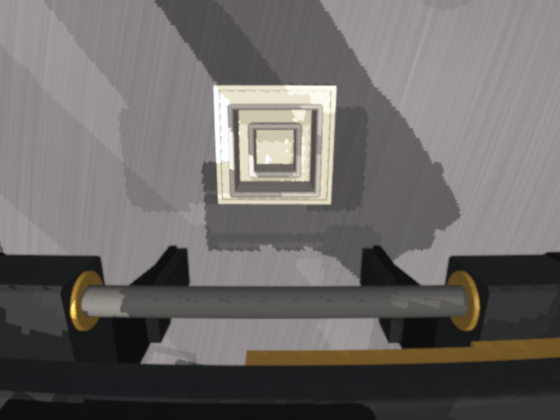

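The two squares are nested and lined up with the tray at (275,147), within about 1 mm and 0.5°. The gripper is clear, so I hand in.

```bash
python3 -c "
from bench import manip
print(manip.sign_off())"
```

```text
the job is handed in; nothing more can be done
None
```

All five cutters are nested in their trays in the order asked, each within about 1 mm of centre by the wrist camera and the squares within about 0.5° of the tray, and the job was handed in at about 43 s.

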